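# Seat the insert ring in the router table

## Task

Set the router table up for a thin cutter: push the loose ring with the small centre hole across the plate until it drops into the round recess and lies flush, then swing the turn-button round over its edge as far as it goes. Slide the ring with the fingertips, never lifting it or standing it on edge, and leave the ring with the large hole, the spanner and the stand of cutters where they are.

Things in the scene. Friction and masses are not known exactly. Their poses are not given: they have to be found in the camera images.
- small_hole_ring: Loose flat aluminium ring, 72 mm outside diameter, 8 mm thick, with a 20 mm centre hole, 55 to 115 g. At the start it lies flat on the grey insert plate, to the left or right of the recess. Origin: centre of its underside, z up.
- large_hole_ring: Loose flat aluminium ring of the same outside size (72 mm, 8 mm thick) but with a 44 mm centre hole; it lies on the plate on the other side of the recess and is to be left alone. Origin: centre of its underside, z up.
- recess (a point): Centre of the mouth of the round recess (76 mm across, 8 mm deep, flat floor) in the router table's grey insert plate, level with the plate surface, 44 mm above the bench. Axes of the fixed router top: z up, x away from the robot at yaw 0. The top is 300 mm (x) by 420 mm (y), the plate 220 by 330 mm, both centred here and flush with each other.
- pivot (a point): Pivot of the turn-button, on the plate surface, 62 mm from the recess centre along the top's +x; fixed, same axes as the recess. Its boss is 18 mm wide, 12 mm high. The button's arm is a flat aluminium bar 14 mm wide, 47 mm from pivot to rounded end, 2 to 10 mm above the plate, so it passes over a ring that lies flush.
- turn_button (a joint): Angle of the turn-button about its vertical pivot, rad. 0 (its stop): the arm points from the pivot to the recess centre (the top's -x), over the ring's edge. It grows clockwise seen from above: at 1.57 the arm points along the top's +y, clear of the recess; 2.3 is the other stop. It turns stiffly (about 0.04 N m) and stays where it is left.
- peg (a point): Point on the axis of the turn-button's upright black peg, 23 mm above the plate; turns with the button. The peg is 10 mm in diameter, 32 mm from the pivot, and stands from 10 to 36 mm above the plate.
- spanner: Loose flat steel spanner, 150 mm long, lying along the near edge of the router table top (its -x edge); to be left alone. Origin: centre of its underside.
- bit_stand: Loose wooden block, 36 by 70 mm and 22 mm high, with three upright cutters up to 48 mm high, standing at the far corner of the top (+x, -y); to be left alone. Origin: centre of its underside.
There are look-alikes about, which are no part of the job. What is shaped like the small_hole_ring but purple is not meant.

How it is judged (in metres and radians):
On the way, in this order (a step that is already met when the one before it is completed fails the run):
1. the small-hole ring lies flush in the recess while the turn-button is still clear of it (z of small_hole_ring in the frame of recess below -0.006 m and horizontal distance between small_hole_ring and recess below 0.005 m and angle between small_hole_ring's own z axis and vertical below 0.06 rad and value of joint turn_button above 0.6 rad), for 0.2 s.
2. the turn-button is swung over the ring's edge (value of joint turn_button below 0.2 rad), for 0.2 s.
At the end, for the whole second after the job is handed in: The small-hole ring rests in the recess, underside 6 mm or more below the plate surface, within 5 mm of centre, tilted under 0.06 rad; turn-button within 0.2 rad of its stop over the ring; other ring, spanner and cutter stand within 25 mm of their starts (z of small_hole_ring in the frame of recess below -0.006 m and horizontal distance between small_hole_ring and recess below 0.005 m and angle between small_hole_ring's own z axis and vertical below 0.06 rad and value of joint turn_button below 0.2 rad and linear speed of small_hole_ring below 0.01 m/s and distance of each of large_hole_ring, spanner, bit_stand from where it was at the start of the episode below 0.025 m); the robot touches nothing.
It fails at once if the small-hole ring is lifted more than 12 mm off the plate (z of small_hole_ring in the frame of recess above 0.012 m).
It fails at once if the small-hole ring is stood on edge or turned over (tilted more than 0.6 rad) (angle between small_hole_ring's own z axis and vertical above 0.6 rad).
It fails at once if the large-hole ring, the spanner or the cutter stand is moved more than 25 mm (distance of any of large_hole_ring, spanner, bit_stand from where it was at the start of the episode above 0.025 m).
It fails at once if the cutter stand is tipped (angle between bit_stand's own z axis and vertical above 0.3 rad).
It also fails if it takes over 54 s, if anything falls off the work surface, if the arm or the gripper's body presses on something with over 40 N, if the wrist force passes 120 N, or if a joint passes its speed limit or range.

## Robot

A 6-joint arm with a two-finger parallel gripper is mounted at the origin on the work surface. World frame = base frame: x ahead of the robot, y to its left, z up, the work surface at z = 0. Lengths are in mm, angles in rad, forces in N, time in s.
With the tool pointing down it reaches from about 275 to 825 mm from the base axis. Payload 4.9 kg.
Tool frame: the origin (TCP) lies on the centre line of the jaws, within the pads' length; the fingertips stand 11 mm ahead of it and the grasp point (between the pads) lies 8 mm behind it; x points along the fingers, y is the direction in which the jaws open and shut, and the axes are right-handed (so a half turn about x gives the same grasp; the last joint's range is limited). The gripper opens to 85 mm and grips with 20 to 120 N. Pads are 22 mm wide; open, the fingers measure 114 mm over their backs; the gripper's body (76 mm by 85 mm) begins 54 mm behind the grasp point. The pads swing forward as they close: fully open they stand 13 mm farther back than shut.
Start: joints at [-0.134, 0.326, -0.193, 1.052, 0, 1.437], TCP at [550.017, 0.009, 242.281] pointing down, gripper open.
Joint ranges: [-2.65, 2.65], [-0.97, 1.79], [-1.3, 1.35], [-1.93, 2.1], [-1.47, 1.37], [-3.14, 3.14]. Speed limits (rad/s): [2.57, 2.57, 3.14, 3.14, 3.14, 3.14].

## Interface

Orientations are given as [roll, pitch, yaw] about the fixed x, y, z axes, in that order (R = Rz(yaw) Ry(pitch) Rx(roll)).
In Python, from cell import ctrl gives the robot as it stands.
- The arm moves only by the shell command python3 -m creep 'ROWS' [FORCE]. ROWS is JSON, a list of rows, each an object with "linear": the shift along the tool's x, y, z in m, a list of three; "turn": the turn, a rotation vector about the tool's x, y, z in rad, a list of three; "grip": the opening, from 0 (shut) to 1 (fully open). In form: [{"linear": [tx, ty, tz], "turn": [wx, wy, wz], "grip": grip}, ...]. A call has 1 to 10 rows; each row is the pose to reach, as a shift and turn from the pose commanded when the call began, along the tool's axes at that moment; what a row does not reach only later rows make up. A row lasts 1/12 s, in which the tool goes at most 41.7 mm and 7.16 degrees, less where a joint would pass 70% of its speed; a pose out of reach is approached as far as the arm can. A call with a gripper value outside its range is refused whole. The fingers move at their own pace and stop on an object; FORCE is the grip in N (left out, the last holds). Time passes only in rows, so rows that repeat a pose let the fingers close. It gives the time, the measured TCP pose, the force and the opening at its end, in the units of the state.
- ctrl.observe(): the state, without advancing time (a new reading comes with each control period).
- ctrl.grab_frame(name): name is "scene" or "side" or "wrist"; returns (picture, depth): 480x640x3 uint8, red, green, blue; 480x640 float32, mm along the optical axis (not along the pixel's ray), 0 where there is no reading.
- ctrl.calibration(name): a dict with "fx", "fy", "cx", "cy" (pixels), "rvec" (rotation vector, rad) and "tvec" (3), from world to camera coordinates, as OpenCV has them. Camera axes: x right, y down, z forward; pixel columns grow to the right and rows downward; lengths in mm; the calibration is good to about 2 mm. The wrist camera is an equidistant fisheye: a pixel r from the principal point sees the ray r / f radians off the axis. A picture is of the moment at which its call begins: read the wrist's pose just before it. calibration takes no time and is no camera call; for the wrist camera it gives the pose at the moment of the call.
- ctrl.sign_off(): hands the job in, once; it reports no verdict.
The state is a dict: "clock": time; "joints": joint angles; "qd": joint speeds; "joint_torque": joint torques, N m; "eef_pos": TCP position; "tcp_rot": TCP orientation; "contact_force": force on the tool from outside, world axes, zero at the start; "ft_torque": the same for the moment, N m; "grip_width": finger opening in mm.
Only numpy, scipy, OpenCV 4.12 (cv2) and the standard library are available. Lean on these libraries where they do the work, as an engineer would, in place of code of your own. Each camera call takes 0.05 s, during which the arm holds its last target. There are 200 camera calls.

## Working session

There is one attempt and no reset: what is moved stays moved. The work goes in short steps, Python scripts to look and compute and a shell command to move; the robot and the scene stay as the last step left them, time stands still between calls to the robot, and variables do not carry over. Pictures are saved under pics/ and viewed, about 8 in all and at most 12, crops included, and the job is handed in when it is done.

```bash
mkdir -p pics; ls; python3 - <<'E'
from cell import ctrl
import cv2,numpy as np
s=ctrl.observe();print(s)
for n in ("scene","side"):
    p,d=ctrl.grab_frame(n);cv2.imwrite(f"pics/{n}0.png",p[:,:,::-1]);np.save(f"pics/{n}0.npy",d);print(n,ctrl.calibration(n))
E
```

```text
pics
{'clock': 0.0, 'joints': array([-1.34216036e-01,  3.26933683e-01, -1.93618993e-01,  1.05196959e+00,
       -1.70084653e-05,  1.43656402e+00]), 'qd': array([ 3.05549543e-03, -8.45418503e-05, -1.25737549e-05,  1.36452396e-04,
        5.37550801e-04, -5.23482564e-04]), 'joint_torque': array([-1.24197268e-03, -4.43398941e+01,  2.62443137e+01,  1.56443648e-02,
       -1.97191571e-04, -6.55614656e-06]), 'eef_pos': array([5.49430519e+02, 7.45061247e-02, 2.41494030e+02]), 'tcp_rot': array([-1.69517433,  1.56907031,  3.01723093]), 'contact_force': array([0.15503001, 0.10094847, 0.42467418]), 'ft_torque': array([0.01385614, 0.03173336, 0.01238524]), 'grip_width': 85.08249168313684}
scene {'fx': 573.8912416526757, 'fy': 573.8912416526757, 'cx': 310.82648742097535, 'cy': 241.79430610645207, 'rvec': array([ 2.10933912,  0.94116139, -0.46282281]), 'tvec': array([-317.0722862 , -206.17575233, 1390.13134204])}
side {'fx': 618.8684202140987, 'fy': 618.8684202140987, 'cx': 321.8339668775717, 'cy': 223.9092576905855, 'rvec': array([ 2.3033866 , -0.29361633,  0.13101776]), 'tvec': array([-504.06815455,  120.0741073 ,  895.45371983])}
```

View pics/scene0.png

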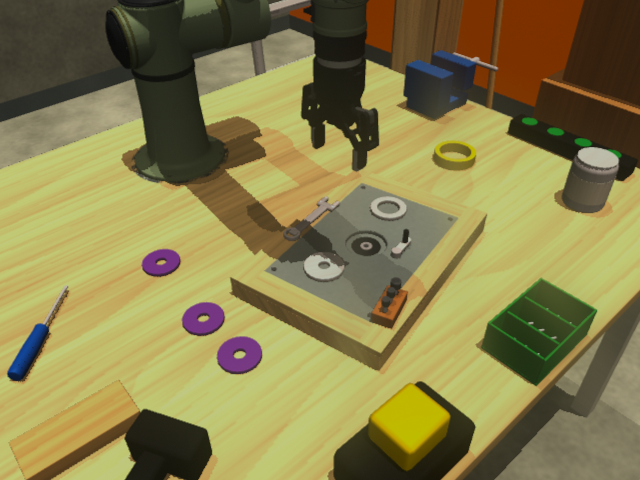

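View pics/side0.png

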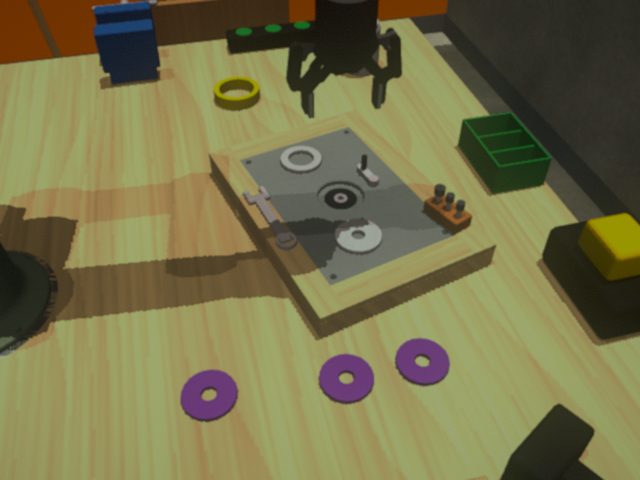

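Side view: small-hole ring at (358,236), large-hole ring at (301,159), recess at (340,197), button at about (368,172), spanner at (268,215), bit stand at (447,208). There are three purple look-alikes, at (209,394), (346,378) and (422,361). The scene view agrees: small-hole ring (323,266), large-hole ring (388,208). The ring wanted is the aluminium one with the small hole. I'll rectify onto the plate plane and measure there.

```bash
cat > h.py <<'E'
import cv2,numpy as np
from cell import ctrl
def ray(cal,uv,z):
    R=cv2.Rodrigues(np.array(cal['rvec']))[0];C=-R.T@cal['tvec']
    uv=np.atleast_2d(uv).astype(float)
    d=np.c_[(uv[:,0]-cal['cx'])/cal['fx'],(uv[:,1]-cal['cy'])/cal['fy'],np.ones(len(uv))]@R
    return C+d*((z-C[2])/d[:,2])[:,None]
def proj(cal,P):
    R=cv2.Rodrigues(np.array(cal['rvec']))[0]
    p=np.atleast_2d(P)@R.T+cal['tvec']
    return np.c_[cal['fx']*p[:,0]/p[:,2]+cal['cx'],cal['fy']*p[:,1]/p[:,2]+cal['cy']]
def rect(cal,img,z,x0,x1,y0,y1,s):
    # top view: up = +x, left = +y ; s px per mm
    W=np.float32([[x1,y1,z],[x1,y0,z],[x0,y0,z],[x0,y1,z]])
    dst=np.float32([[0,0],[(y1-y0)*s,0],[(y1-y0)*s,(x1-x0)*s],[0,(x1-x0)*s]])
    H=cv2.getPerspectiveTransform(proj(cal,W).astype(np.float32),dst)
    return cv2.warpPerspective(img,H,(int((y1-y0)*s),int((x1-x0)*s)),flags=cv2.INTER_CUBIC)
E
python3 - <<'E'
from h import *
for n,b in (("side",[(301,159),(358,236),(340,197)]),("scene",[(388,208),(323,266),(367,244)])):
    c=ctrl.calibration(n);img=cv2.imread(f"pics/{n}0.png");hsv=cv2.cvtColor(img,cv2.COLOR_BGR2HSV)
    print(n,'approx ring,ring,recess',ray(c,b,50).round(0).tolist())
    hsv_pl=hsv[b[2][1]-25:b[2][1]+25,b[2][0]-5:b[2][0]+5]
    # plate: low saturation around
    wood=((hsv[:,:,1]>85)&(hsv[:,:,0]<45)).astype(np.uint8)
    m=(1-wood)*255
    m=cv2.morphologyEx(m,cv2.MORPH_OPEN,np.ones((5,5)))
    k,lab=cv2.connectedComponents(m);u,v=b[2]
    pl=(lab==lab[v+12,u-30]).astype(np.uint8)
    cs=max(cv2.findContours(pl,cv2.RETR_EXTERNAL,cv2.CHAIN_APPROX_NONE)[0],key=cv2.contourArea)
    w=ray(c,cs[:,0],44)[:,:2].astype(np.float32)
    print('plate rect',cv2.minAreaRect(w))
    for (u,v) in b[:2]:
        L=((hsv[:,:,2]>130)&(hsv[:,:,1]<80)).astype(np.uint8)
        k,lab=cv2.connectedComponents(L[v-25:v+25,u-35:u+35])
        ids=np.bincount(lab[lab>0]);i=ids.argmax()
        cc=cv2.findContours((lab==i).astype(np.uint8),cv2.RETR_EXTERNAL,cv2.CHAIN_APPROX_NONE)[0][0][:,0]+[u-35,v-25]
        for z in (52,): print('ring',ids.max(),cv2.fitEllipse(ray(c,cc,z)[:,:2].astype(np.float32)))
c=ctrl.calibration("side");img=cv2.imread("pics/side0.png")
r=rect(c,img,48,390,710,-250,150,1.5);cv2.imwrite("pics/rect.png",r)
E
```

```text
side approx ring,ring,recess [[526.0, 162.0, 50.0], [565.0, -47.0, 50.0], [563.0, 48.0, 50.0]]
plate rect ((552.4583129882812, 57.15132141113281), (251.6870880126953, 334.15924072265625), 13.514030456542969)
ring 477 ((525.5868530273438, 165.2187042236328), (68.27648162841797, 69.49534606933594), 61.84074020385742)
ring 793 ((567.8964233398438, -51.800785064697266), (51.00682067871094, 71.03636169433594), 104.55702209472656)
scene approx ring,ring,recess [[527.0, 162.0, 50.0], [566.0, -47.0, 50.0], [576.0, 53.0, 50.0]]
plate rect ((549.6903076171875, 55.69215393066406), (256.9410400390625, 332.14215087890625), 14.231191635131836)
ring 638 ((513.14208984375, 171.7311248779297), (76.66320037841797, 155.23313903808594), 100.3451156616211)
ring 617 ((566.8746337890625, -51.670406341552734), (53.28245162963867, 72.2793960571289), 106.64810943603516)
```

View pics/rect.png

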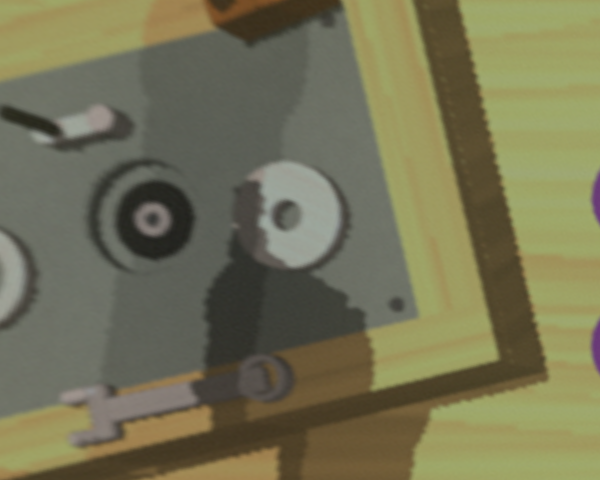

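The rectified view (y=150-u/1.5, x=710-v/1.5) shows the small-hole ring at (290,215) with its 20 mm hole. The recess mouth is at about (143,217), the button arm points along the plate's +y, and the plate yaw is about 13°. I'll refine the positions and confirm the ring in one enlarged crop.

```bash
python3 - <<'E'
from h import *
from scipy.spatial.transform import Rotation as Ro
s=ctrl.observe();print(Ro.from_euler('xyz',s['tcp_rot']).as_matrix().round(3))
out=[]
for n in ("side","scene"):
    c=ctrl.calibration(n);img=cv2.imread(f"pics/{n}0.png")
    R=cv2.Rodrigues(c['rvec'])[0];print(n,'C',(-R.T@c['tvec']).round())
    # plate edges: S-channel boundary lines in rectified z=44
    r=rect(c,img,44,400,740,-180,260,2);hsv=cv2.cvtColor(r,cv2.COLOR_BGR2HSV)
    g=cv2.medianBlur(((hsv[:,:,1]<75)*255).astype(np.uint8),5)
    def tow(p): p=np.atleast_2d(p);return np.c_[740-p[:,1]/2,260-p[:,0]/2]
    ctr=np.array([567,56.]);a=np.radians(13.4)
    ex=np.array([np.cos(a),np.sin(a)]);ey=np.array([-ex[1],ex[0]])
    # sample along normals to find transition S
    S=cv2.GaussianBlur(hsv[:,:,1],(3,3),0).astype(float)
    for it in range(2):
        L=[]
        for nrm,tan,h,ts in ((ex,ey,110,range(-130,-60,5)),(ex,ey,110,range(0,140,5)),(-ex,ey,110,range(-140,141,5)),(ey,ex,165,range(-90,91,5)),(-ey,ex,165,range(-90,91,5))):
            pts=[]
            for t in ts:
                q=[ctr+nrm*(h+e)+tan*t for e in np.arange(-10,10.1,.5)]
                v=np.array([S[int(round((740-p[0])*2)),int(round((260-p[1])*2))] if 0<=int(round((740-p[0])*2))<680 and 0<=int(round((260-p[1])*2))<880 else 0 for p in q])
                j=np.argmax(v[6:]-v[:-6])
                if (v[6:]-v[:-6])[j]>25: pts.append([t,-10+.5*(j+3)])
            pts=np.array(pts)
            if len(pts)>4:
                L.append((len(pts),np.median(pts[:,1]).round(2),np.polyfit(pts[:,0],pts[:,1],1).round(3)))
            else: L.append(None)
        print(n,L);break
    out.append(cv2.resize(rect(c,img,46,500,680,-110,150,2),(520,360)))
v=np.vstack([o[:300] for o in out]);cv2.imwrite("pics/both.png",v)
E
```

```text
[[-0.002  1.    -0.   ]
 [ 0.    -0.    -1.   ]
 [-1.    -0.002 -0.   ]]
side C [ 342. -683.  698.]
side [(13, np.float64(-6.5), array([ 0.151, 10.129])), (28, np.float64(1.0), array([1.000e-03, 1.102e+00])), (51, np.float64(-2.0), array([ 0.005, -1.701])), (37, np.float64(4.0), array([1.000e-03, 4.095e+00])), (37, np.float64(-4.5), array([-4.000e-03, -4.432e+00]))]
scene C [1117. -546.  727.]
scene [(14, np.float64(2.25), array([-0.114, -8.957])), (28, np.float64(0.0), array([-0.002,  0.314])), (55, np.float64(-1.0), array([ 0.012, -0.275])), (37, np.float64(3.5), array([0.004, 3.527])), (37, np.float64(-4.0), array([-1.000e-03, -3.878e+00]))]
```

View pics/both.png

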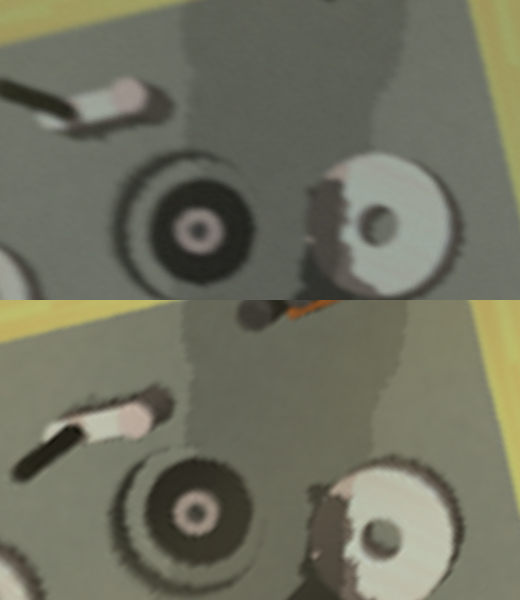

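Top crop is the side view, bottom crop the scene view. The small-hole ring is at crop (378,225) and (381,538), the recess at (185,228), the boss at (128,95), and the arm points along +y (about 1.57). Both views agree:
- Ring: (565.5,-45), outside diameter about 73 mm
- Recess: (567,60)
- Top yaw: 13.5°
- Pivot: (627,74), matching the seen boss (628,74)
- Peg: (620,105)
- Large-hole ring: (526,165)

The plan is to straddle the ring with the jaws along world y and slide it +105 mm.

```bash
python3 -m creep '[{"linear":[0.03,0.004,0.011],"turn":[-0.12,0,0],"grip":1},{"linear":[0.06,0.008,0.022],"turn":[-0.24,0,0],"grip":1},{"linear":[0.09,0.012,0.033],"turn":[-0.36,0,0],"grip":1},{"linear":[0.12,0.0155,0.045],"turn":[-0.48,0,0],"grip":1},{"linear":[0.12,0.0155,0.045],"turn":[-0.6,0,0],"grip":1},{"linear":[0.12,0.0155,0.045],"turn":[-0.72,0,0],"grip":1},{"linear":[0.12,0.0155,0.045],"turn":[-0.84,0,0],"grip":1},{"linear":[0.12,0.0155,0.045],"turn":[-0.96,0,0],"grip":1},{"linear":[0.12,0.0155,0.045],"turn":[-1.08,0,0],"grip":1},{"linear":[0.12,0.0155,0.045],"turn":[-1.2,0,0],"grip":1}]'
python3 -m creep '[{"linear":[0,0,0],"turn":[-0.12,0,0],"grip":1},{"linear":[0,0,0],"turn":[-0.24,0,0],"grip":1},{"linear":[0,0,0],"turn":[-0.3708,0,0],"grip":1},{"linear":[0,0,0],"turn":[-0.3708,0,0],"grip":1},{"linear":[0,0,0],"turn":[-0.3708,0,0],"grip":1},{"linear":[0,0,0],"turn":[-0.3708,0,0],"grip":1}]' 20
python3 - <<'E'
from h import *
from scipy.spatial.transform import Rotation as Ro
s=ctrl.observe();print(s['clock'],s['joints'].round(3),Ro.from_euler('xyz',s['tcp_rot']).as_matrix().round(3),s['contact_force'])
ims=[]
for n in ("side","scene"):
    p,d=ctrl.grab_frame(n);p=p[:,:,::-1].copy();cv2.imwrite(f"pics/{n}1.png",p)
    u,v=((350,215) if n=="side" else (345,255));ims.append(cv2.resize(p[v-100:v+100,u-130:u+130],None,fx=1.5,fy=1.5))
p,d=ctrl.grab_frame("wrist");cv2.imwrite("pics/w1.png",p[:,:,::-1])
ims.append(cv2.resize(p[:,:,::-1],(400,300)))
o=np.zeros((600,790,3),np.uint8);o[:300,:390]=ims[0];o[300:,:390]=ims[1];o[:300,390:790]=ims[2];cv2.imwrite("pics/m1.png",o)
print(ctrl.calibration("wrist"))
E
```

```text
clock: 0.93
eef_pos: [565.1, -44.9, 121.8]
tcp_rot: [-2.994, 1.57, 2.924]
contact_force: [-0.4, -0.4, -0.8]
grip_width: 85.5
clock: 1.43
eef_pos: [565.3, -44.9, 122.1]
tcp_rot: [2.956, 1.57, 2.954]
contact_force: [-0.4, -0.4, -0.5]
grip_width: 85.3
1.4333 [-0.209  0.464 -0.314  0.793 -0.    -0.207] [[-0.001  0.003  1.   ]
 [ 0.     1.    -0.003]
 [-1.     0.    -0.001]] [-0.41052417 -0.39503887 -0.48868718]
{'fx': 371.64829954431775, 'fy': 371.64829954431775, 'cx': 317.9211856260496, 'cy': 240.71902847448118, 'rvec': array([-2.05766302, -2.05435069, -0.31818459]), 'tvec': array([  43.57091892, -542.4817421 ,   94.81868126])}
```

View pics/m1.png

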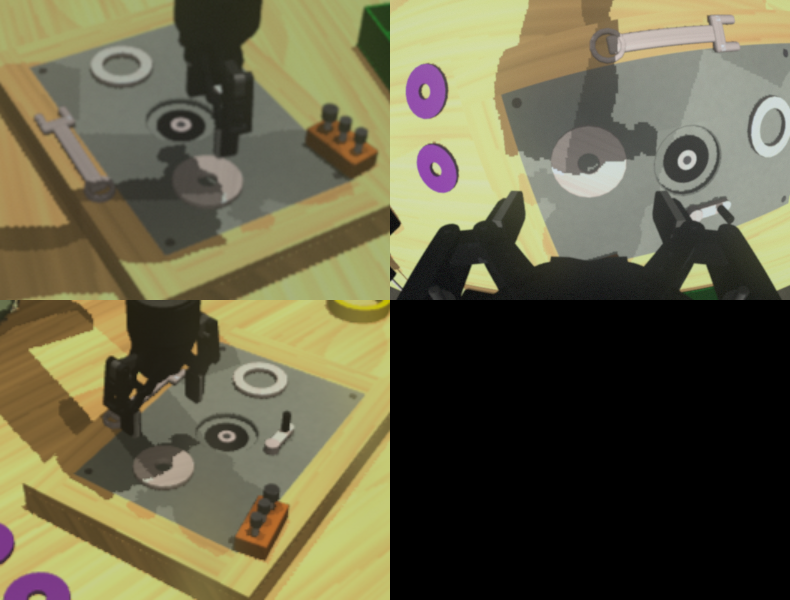

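The composite shows the gripper over the ring, with the pads either side. In the wrist view the ring is at full-image (317,259) and the recess at (475,254). A quick fisheye ray cross-check comes first.

```bash
cat >> h.py <<'E'
def wray(cal,uv,z):
    uv=np.atleast_2d(uv).astype(float)
    x=(uv-[cal['cx'],cal['cy']])/cal['fx'];r=np.linalg.norm(x,axis=1)+1e-9
    d=np.c_[x/r[:,None]*np.sin(r)[:,None],np.cos(r)]
    R=cv2.Rodrigues(np.array(cal['rvec']))[0];C=-R.T@cal['tvec'];d=d@R
    return C+d*((z-C[2])/d[:,2])[:,None]
E
python3 - <<'E'
from h import *
c=ctrl.calibration("wrist")
print(wray(c,[(317,259)],52).round(1),wray(c,[(475,254)],40).round(1))
img=cv2.imread("pics/w1.png");g=cv2.cvtColor(img,cv2.COLOR_BGR2GRAY)
# ring outer edge: strongest radial gradient from (317,259)
pts=[]
for a in np.arange(0,2*np.pi,.05):
    rs=np.arange(48,72,.5)
    v=np.array([float(g[int(round(259+r*np.sin(a))),int(round(317+r*np.cos(a)))]) for r in rs])
    dv=np.abs(v[4:]-v[:-4]);j=dv.argmax()
    if dv[j]>20: pts.append((317+rs[j+2]*np.cos(a),259+rs[j+2]*np.sin(a)))
w=wray(c,pts,52)[:,:2];A=np.c_[2*w,np.ones(len(w))]
for _ in range(4):
    s=np.linalg.lstsq(np.c_[2*w,np.ones(len(w))],(w**2).sum(1),rcond=None)[0];r=np.sqrt(s[2]+s[0]**2+s[1]**2)
    e=abs(np.hypot(*(w-s[:2]).T)-r);print(len(w),s[:2].round(1),r.round(1),np.median(e).round(2));w=w[e<max(1,2*np.median(e))]
E
```

```text
[[563.7 -45.   52. ]] [[565.6  57.9  40. ]]
115 [565.4 -44.6] 35.2 0.23
111 [565.4 -44.7] 35.3 0.2
111 [565.4 -44.7] 35.3 0.2
111 [565.4 -44.7] 35.3 0.2
```

```bash
python3 -m creep '[{"linear":[0.02,0,0],"turn":[0,0,0],"grip":1},{"linear":[0.035,0,0],"turn":[0,0,0],"grip":1},{"linear":[0.045,0,0],"turn":[0,0,0],"grip":1},{"linear":[0.055,0,0],"turn":[0,0,0],"grip":1},{"linear":[0.055,0,0],"turn":[0,0,0],"grip":1},{"linear":[0.055,0,0],"turn":[0,0,0],"grip":1}]' 20
```

```text
clock: 2.08
eef_pos: [565.2, -44.9, 66.9]
tcp_rot: [2.918, 1.57, 2.918]
contact_force: [0.5, 0.7, 0.1]
grip_width: 85.6
```

The ring is at (565.4,-44.7) with radius 35.3, which agrees. Next, descend in small steps and watch the force.

```bash
python3 -m creep '[{"linear":[0.003,0,0],"turn":[0,0,0],"grip":1},{"linear":[0.006,0,0],"turn":[0,0,0],"grip":1},{"linear":[0.008,0,0],"turn":[0,0,0],"grip":1},{"linear":[0.01,0,0],"turn":[0,0,0],"grip":1},{"linear":[0.01,0,0],"turn":[0,0,0],"grip":1},{"linear":[0.01,0,0],"turn":[0,0,0],"grip":1}]'
python3 - <<'E'
from h import *
p,d=ctrl.grab_frame("side");p=p[:,:,::-1].copy();cv2.imwrite("pics/side2.png",p)
cv2.imwrite("pics/s2.png",cv2.resize(p[140:290,270:450],None,fx=4,fy=4,interpolation=cv2.INTER_CUBIC))
E
```

```text
clock: 2.58
eef_pos: [565.5, -45.0, 57.3]
tcp_rot: [3.033, 1.571, 3.032]
contact_force: [-0.0, 0.5, -0.5]
grip_width: 85.3
```

View pics/s2.png

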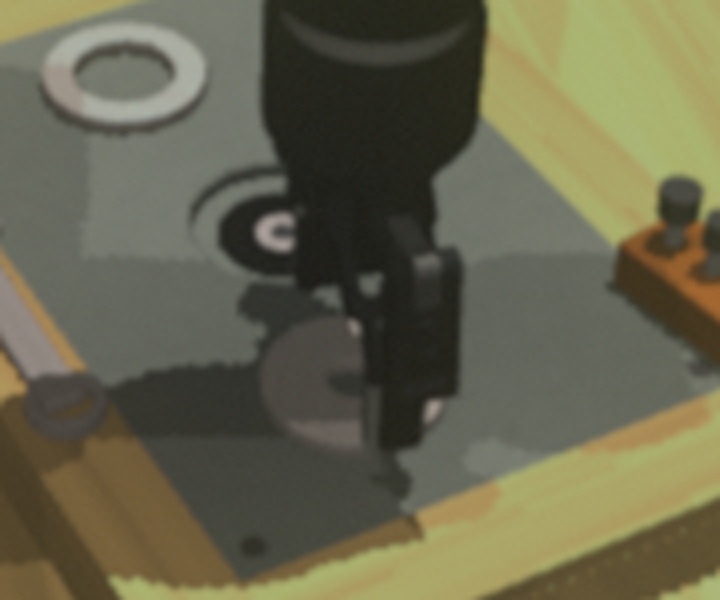

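The near fingertip's bottom is at crop (400,447). It straddles the ring, and the height above the plate is unclear, so I'll probe for contact gently.

```bash
python3 -c "
from h import *
c=ctrl.calibration('side');R=cv2.Rodrigues(c['rvec'])[0];C=-R.T@c['tvec']
p=ray(c,[(364,252),(370,252),(375,251)],44)
for y in (-87.5,-95,-102):
    print(y,[(C+(q-C)*(y-C[1])/(q[1]-C[1])).round(1).tolist() for q in p])"
python3 -m creep '[{"linear":[0.001,0,0],"turn":[0,0,0],"grip":1},{"linear":[0.002,0,0],"turn":[0,0,0],"grip":1},{"linear":[0.003,0,0],"turn":[0,0,0],"grip":1},{"linear":[0.003,0,0],"turn":[0,0,0],"grip":1}]'
```

```text
-87.5 [[561.3, -87.5, 56.8], [570.5, -87.5, 54.4], [578.2, -87.5, 54.6]]
-95 [[558.5, -95.0, 64.8], [567.7, -95.0, 62.5], [575.2, -95.0, 62.7]]
-102 [[555.9, -102.0, 72.4], [565.0, -102.0, 70.1], [572.4, -102.0, 70.2]]
clock: 2.97
eef_pos: [565.4, -45.0, 54.1]
tcp_rot: [2.947, 1.57, 2.947]
contact_force: [-0.3, -1.0, 0.2]
grip_width: 85.5
```

The tip sits about 2 mm behind the TCP when open, as the 13 mm swing predicts. Go down to TCP 49, then close gradually while watching the force.

```bash
python3 -m creep '[{"linear":[0.002,0,0],"turn":[0,0,0],"grip":1},{"linear":[0.004,0,0],"turn":[0,0,0],"grip":1},{"linear":[0.005,0,0],"turn":[0,0,0],"grip":1},{"linear":[0.005,0,0],"turn":[0,0,0],"grip":1}]'
python3 -m creep '[{"linear":[0,0,0],"turn":[0,0,0],"grip":0.95},{"linear":[0,0,0],"turn":[0,0,0],"grip":0.9},{"linear":[0,0,0],"turn":[0,0,0],"grip":0.88},{"linear":[0,0,0],"turn":[0,0,0],"grip":0.88},{"linear":[0,0,0],"turn":[0,0,0],"grip":0.88}]' 20
```

```text
clock: 3.3
eef_pos: [565.2, -44.9, 48.9]
tcp_rot: [2.949, 1.57, 2.949]
contact_force: [0.1, 0.5, 0.7]
grip_width: 85.5
clock: 3.72
eef_pos: [565.6, -45.0, 49.4]
tcp_rot: [-0.014, 1.571, -0.014]
contact_force: [0.2, -0.8, 0.4]
grip_width: 75.1
```

```bash
python3 -m creep '[{"linear":[0.001,0,0],"turn":[0,0,0],"grip":0.88},{"linear":[0.002,0,0],"turn":[0,0,0],"grip":0.88},{"linear":[0.002,0,0],"turn":[0,0,0],"grip":0.88}]'
python3 -m creep '[{"linear":[0.001,0,0],"turn":[0,0,0],"grip":0.88},{"linear":[0.002,0,0],"turn":[0,0,0],"grip":0.88},{"linear":[0.002,0,0],"turn":[0,0,0],"grip":0.88}]'
python3 - <<'E'
from h import *
p,d=ctrl.grab_frame("side");p=p[:,:,::-1].copy();cv2.imwrite("pics/side3.png",p)
cv2.imwrite("pics/s3.png",cv2.resize(p[140:290,270:450],None,fx=4,fy=4,interpolation=cv2.INTER_CUBIC))
E
```

```text
clock: 3.97
eef_pos: [565.4, -45.0, 47.1]
tcp_rot: [2.99, 1.57, 2.99]
contact_force: [-0.8, -0.1, -0.1]
grip_width: 75.0
clock: 4.22
eef_pos: [565.6, -45.0, 45.7]
tcp_rot: [-0.342, 1.571, -0.342]
contact_force: [-1.0, -0.1, 5.1]
grip_width: 75.4
```

View pics/s3.png

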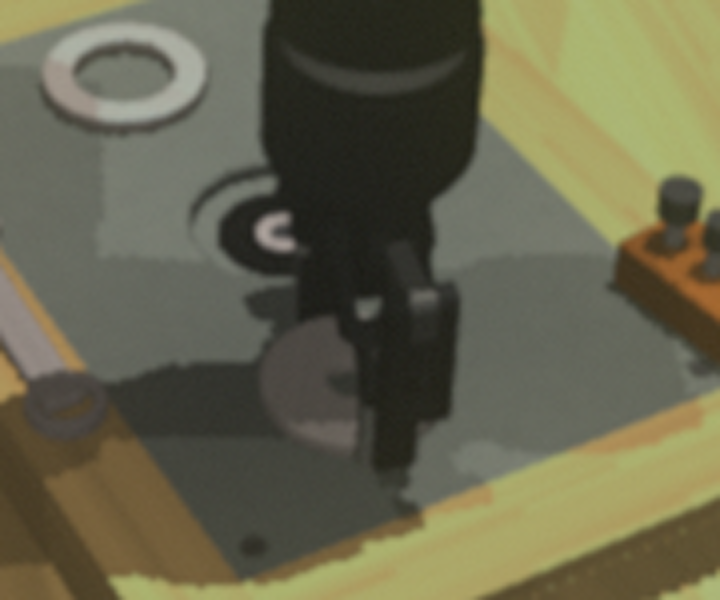

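The tips now touch the plate (5 N at TCP 45.7) with the ring undisturbed between them. Raise 3 mm and grip lightly.

```bash
python3 -m creep '[{"linear":[-0.003,0,0],"turn":[0,0,0],"grip":0.88},{"linear":[-0.003,0,0],"turn":[0,0,0],"grip":0.86},{"linear":[-0.003,0,0],"turn":[0,0,0],"grip":0.84},{"linear":[-0.003,0,0],"turn":[0,0,0],"grip":0.82},{"linear":[-0.003,0,0],"turn":[0,0,0],"grip":0.82},{"linear":[-0.003,0,0],"turn":[0,0,0],"grip":0.82}]' 20
```

```text
clock: 4.77
eef_pos: [565.9, -45.1, 49.0]
tcp_rot: [-0.336, 1.57, -0.336]
contact_force: [-2.4, -0.9, 6.6]
grip_width: 70.6
```

Gripped at about 71 mm. Refine the recess centre from the saved pictures before sliding.

```bash
cat > rec.py <<'E'
from h import *
from scipy.optimize import least_squares
# wrist pose of picture w1
import sys
cw={'fx':371.64829954,'cx':317.92118563,'cy':240.71902847,'rvec':np.array([-2.05766302,-2.05435069,-0.31818459]),'tvec':np.array([43.57091892,-542.4817421,94.81868126])}
def wproj(c,P):
    R=cv2.Rodrigues(c['rvec'])[0];p=P@R.T+c['tvec'];h=np.hypot(p[:,0],p[:,1]);t=np.arctan2(h,p[:,2])
    return p[:,:2]/h[:,None]*(t*c['fx'])[:,None]+[c['cx'],c['cy']]
for n,f in (("side","side0"),("scene","scene0"),("wrist","w1")):
    c=cw if n=="wrist" else ctrl.calibration(n)
    g=cv2.cvtColor(cv2.imread(f"pics/{f}.png"),cv2.COLOR_BGR2GRAY).astype(np.float32)
    c0=np.array([567,60.]);rs=np.arange(31,46,.25)
    for it in range(3):
        pts=[]
        for a in np.arange(0,2*np.pi,.05):
            P=np.c_[c0[0]+rs*np.cos(a),c0[1]+rs*np.sin(a),np.full(len(rs),44.)]
            uv=(wproj if n=="wrist" else proj)(c,P).astype(np.float32)
            v=cv2.remap(g,uv[None,:,0].copy(),uv[None,:,1].copy(),cv2.INTER_LINEAR)[0]
            dv=np.abs(v[8:]-v[:-8]);big=np.where(dv>10)[0]
            if len(big):
                # outermost local peak
                k=big[-1]
                while k>0 and dv[k-1]>=dv[k]:k-=1
                pts.append(P[k+4,:2])
        w=np.array(pts)
        s=least_squares(lambda q:np.hypot(*(w-q).T)-38,c0,loss='soft_l1',f_scale=.5).x
        e=np.hypot(*(w-s).T)-38;c0=s
    print(n,len(w),s.round(1),'med resid',np.median(e).round(2),np.median(abs(e)).round(2))
E
python3 rec.py
```

```text
side 115 [568.2  61.2] med resid -1.62 1.65
scene 124 [566.3  60.7] med resid -0.95 1.38
wrist 126 [567.4  58.1] med resid 1.15 1.15
```

```bash
python3 -m creep '[{"linear":[-0.0005,0.005,0],"turn":[0,0,0],"grip":0.82},{"linear":[-0.0005,0.01,0],"turn":[0,0,0],"grip":0.82},{"linear":[-0.0005,0.016,0],"turn":[0,0,0],"grip":0.82},{"linear":[-0.0005,0.022,0],"turn":[0,0,0],"grip":0.82},{"linear":[-0.0005,0.028,0],"turn":[0,0,0],"grip":0.82},{"linear":[-0.0005,0.034,0],"turn":[0,0,0],"grip":0.82},{"linear":[-0.0005,0.038,0],"turn":[0,0,0],"grip":0.82},{"linear":[-0.0005,0.04,0],"turn":[0,0,0],"grip":0.82},{"linear":[-0.0005,0.04,0],"turn":[0,0,0],"grip":0.82}]'
```

```text
clock: 5.52
eef_pos: [565.9, -4.0, 49.1]
tcp_rot: [-0.0, 1.57, 0.001]
contact_force: [-0.4, 0.5, 5.6]
grip_width: 70.4
```

The estimates average to (567.2,60). Slide the remaining way, with +1.7 mm in x (tool z).

```bash
python3 -m creep '[{"linear":[0,0.006,0],"turn":[0,0,0],"grip":0.82},{"linear":[0,0.014,0.0005],"turn":[0,0,0],"grip":0.82},{"linear":[0,0.022,0.001],"turn":[0,0,0],"grip":0.82},{"linear":[0,0.03,0.0017],"turn":[0,0,0],"grip":0.82},{"linear":[0,0.038,0.0017],"turn":[0,0,0],"grip":0.82},{"linear":[0,0.046,0.0017],"turn":[0,0,0],"grip":0.82},{"linear":[0,0.053,0.0017],"turn":[0,0,0],"grip":0.82},{"linear":[0,0.06,0.0017],"turn":[0,0,0],"grip":0.82},{"linear":[0,0.0645,0.0017],"turn":[0,0,0],"grip":0.82},{"linear":[0,0.0645,0.0017],"turn":[0,0,0],"grip":0.82}]'
python3 -m creep '[{"linear":[0,0,0],"turn":[0,0,0],"grip":0.82},{"linear":[0,0,0],"turn":[0,0,0],"grip":0.82}]'
python3 - <<'E'
from h import *
import pickle
ims=[]
c=ctrl.calibration("wrist");p,d=ctrl.grab_frame("wrist");w=p[:,:,::-1].copy();cv2.imwrite("pics/w4.png",w);pickle.dump(c,open("pics/w4.pkl","wb"))
q,d=ctrl.grab_frame("side");q=q[:,:,::-1].copy();cv2.imwrite("pics/side4.png",q)
o=np.vstack([cv2.resize(w[150:430,120:520],(600,420))[:300],cv2.resize(q[130:255,250:450],(600,375))[:300]]);cv2.imwrite("pics/m4.png",o)
E
```

```text
clock: 6.35
eef_pos: [566.6, 61.1, 48.3]
tcp_rot: [2.255, 1.569, 2.256]
contact_force: [-0.7, -0.5, 1.4]
grip_width: 70.7
clock: 6.52
eef_pos: [566.6, 59.9, 48.3]
tcp_rot: [2.663, 1.569, 2.663]
contact_force: [0.0, 0.2, -0.5]
grip_width: 70.5
```

View pics/m4.png

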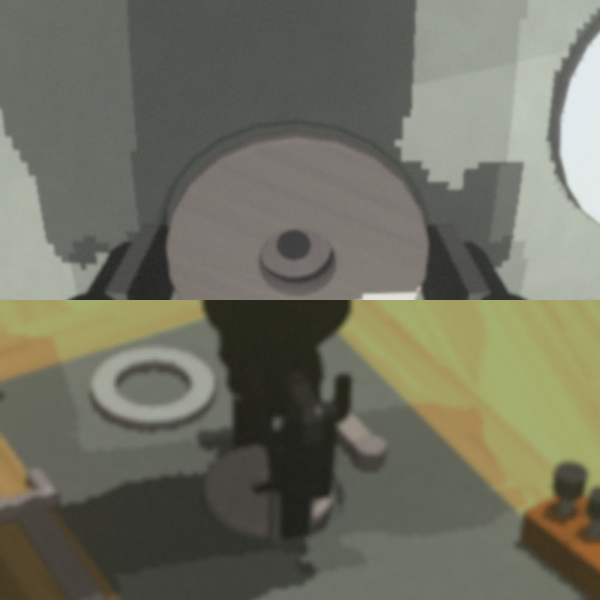

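The ring sits over the recess: the crescent is even left and right, with some showing at the -x side, partly from parallax. Release a little.

```bash
python3 -m creep '[{"linear":[0,0,0],"turn":[0,0,0],"grip":0.86},{"linear":[0,0,0],"turn":[0,0,0],"grip":0.88},{"linear":[0,0,0],"turn":[0,0,0],"grip":0.88},{"linear":[0,0,0],"turn":[0,0,0],"grip":0.88}]'
cat > look.py <<'E'
from h import *
import pickle,sys
k=sys.argv[1]
c=ctrl.calibration("wrist");p,d=ctrl.grab_frame("wrist");w=p[:,:,::-1].copy();cv2.imwrite(f"pics/w{k}.png",w);pickle.dump(c,open(f"pics/w{k}.pkl","wb"))
# depth points -> world height over ring region
R=cv2.Rodrigues(c['rvec'])[0];C=-R.T@c['tvec']
v,u=np.mgrid[0:480,0:640];x=(np.dstack([u,v])-[c['cx'],c['cy']])/c['fx'];r=np.hypot(x[...,0],x[...,1])+1e-9
dr=np.dstack([x[...,0]/r*np.sin(r),x[...,1]/r*np.sin(r),np.cos(r)]);P=(dr*(d/np.cos(r))[...,None])@R+C
rc=np.array([567,60]);rr=np.hypot(P[...,0]-rc[0],P[...,1]-rc[1])
m=(d>0)&(rr>14)&(rr<32)&(P[...,2]<60)
A=np.c_[P[m][:,:2]-rc,np.ones(m.sum())];s=np.linalg.lstsq(A,P[m][:,2],rcond=None)[0]
m2=(d>0)&(rr>44)&(rr<60)&(P[...,2]<52)
print('ring-top plane slope',s[:2].round(3),'z',s[2].round(1),m.sum(),'plate z',np.median(P[m2][:,2]).round(1))
E
python3 look.py 5
```

```text
clock: 6.95
eef_pos: [567.3, 59.4, 48.8]
tcp_rot: [0.637, 1.571, 0.637]
contact_force: [1.0, -0.2, 0.7]
grip_width: 75.0
ring-top plane slope [0.001 0.   ] z 44.5 12653 plate z 44.5
```

The ring lies flush (top z 44.5, plate z 44.5, zero slope). Next, rise and go over to the peg at (620,105), which the side view measured at (620.5,105.2).

```bash
python3 -m creep '[{"linear":[0,0,0],"turn":[0,0,0],"grip":0.92},{"linear":[-0.01,0,0],"turn":[0,0,0],"grip":0.92},{"linear":[-0.03,0,0],"turn":[0,0,0],"grip":0.92},{"linear":[-0.06,0,0],"turn":[0,0,0],"grip":0.8},{"linear":[-0.06,0.015,0.018],"turn":[0,0,0],"grip":0.6},{"linear":[-0.06,0.03,0.036],"turn":[0,0,0],"grip":0.5},{"linear":[-0.06,0.0457,0.0528],"turn":[0,0,0],"grip":0.5},{"linear":[-0.06,0.0457,0.0528],"turn":[0,0,0],"grip":0.5},{"linear":[-0.06,0.0457,0.0528],"turn":[0,0,0],"grip":0.5},{"linear":[-0.06,0.0457,0.0528],"turn":[0,0,0],"grip":0.5}]'
python3 - <<'E'
from h import *
a,_=ctrl.grab_frame("wrist");b,_=ctrl.grab_frame("side");c,_=ctrl.grab_frame("scene")
o=np.zeros((600,800,3),np.uint8)
o[:300,:400]=cv2.resize(a,(400,300));o[:300,400:]=cv2.resize(b[110:260,250:450],(400,300));o[300:,:400]=cv2.resize(c[150:300,260:460],(400,300))
cv2.imwrite("pics/m6.png",o[:,:,::-1])
E
```

```text
clock: 7.83
eef_pos: [619.3, 105.0, 108.9]
tcp_rot: [-2.808, 1.57, -2.808]
contact_force: [-0.6, -1.1, 0.0]
grip_width: 42.8
```

View pics/m6.png

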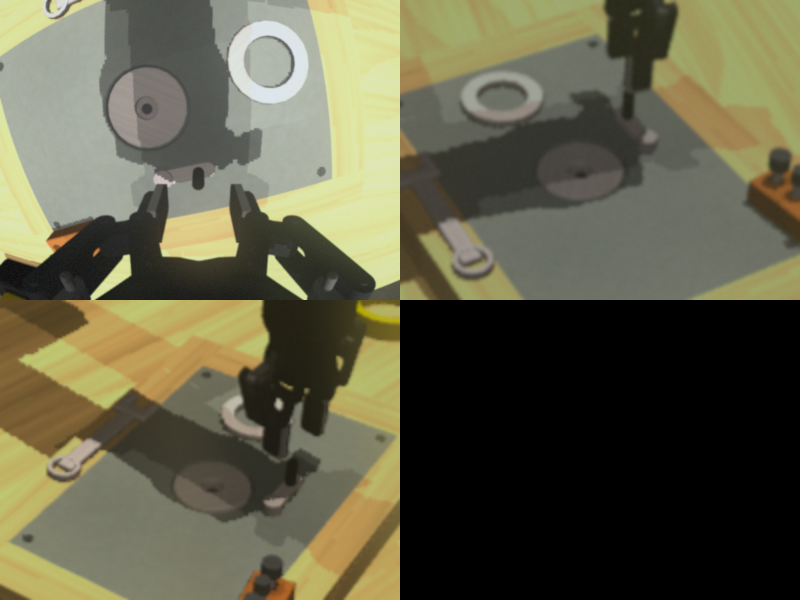

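The ring lies flush in the recess in all three views (wrist panel (148,108), side panel (580,170)), and the peg at wrist panel (198,178) is centred between the jaws. Descend and close on it.

```bash
python3 -m creep '[{"linear":[0.015,0,0],"turn":[0,0,0],"grip":0.5},{"linear":[0.028,0,0],"turn":[0,0,0],"grip":0.5},{"linear":[0.038,0,0],"turn":[0,0,0],"grip":0.45},{"linear":[0.038,0,0],"turn":[0,0,0],"grip":0.35},{"linear":[0.038,0,0],"turn":[0,0,0],"grip":0.25},{"linear":[0.038,0,0],"turn":[0,0,0],"grip":0.15},{"linear":[0.038,0,0],"turn":[0,0,0],"grip":0.08},{"linear":[0.038,0,0],"turn":[0,0,0],"grip":0.08},{"linear":[0.038,0,0],"turn":[0,0,0],"grip":0.08},{"linear":[0.038,0,0],"turn":[0,0,0],"grip":0.08}]' 20
```

```text
clock: 8.82
eef_pos: [620.5, 104.7, 71.4]
tcp_rot: [-0.74, 1.569, -0.74]
contact_force: [-0.5, -2.5, 2.8]
grip_width: 8.9
```

```bash
python3 -m creep '[{"linear":[0,-0.0015,-0.0048],"turn":[0,0,0],"grip":0.08},{"linear":[0,-0.0038,-0.0093],"turn":[0,0,0],"grip":0.08},{"linear":[0,-0.0068,-0.0133],"turn":[0,0,0],"grip":0.08},{"linear":[0,-0.0103,-0.0169],"turn":[0,0,0],"grip":0.08},{"linear":[0,-0.0144,-0.0198],"turn":[0,0,0],"grip":0.08},{"linear":[0,-0.0144,-0.0198],"turn":[0,0,0],"grip":0.08}]'
python3 -m creep '[{"linear":[0,-0.0044,-0.0023],"turn":[0,0,0],"grip":0.08},{"linear":[0,-0.0092,-0.0039],"turn":[0,0,0],"grip":0.08},{"linear":[0,-0.0142,-0.0047],"turn":[0,0,0],"grip":0.08},{"linear":[0,-0.0192,-0.0047],"turn":[0,0,0],"grip":0.08},{"linear":[0,-0.0241,-0.0039],"turn":[0,0,0],"grip":0.08},{"linear":[0,-0.0241,-0.0039],"turn":[0,0,0],"grip":0.08},{"linear":[0,-0.0241,-0.0039],"turn":[0,0,0],"grip":0.08}]'
```

```text
clock: 9.32
eef_pos: [598.5, 92.3, 71.4]
tcp_rot: [1.942, 1.566, 1.944]
contact_force: [-2.3, 4.5, 6.0]
grip_width: 8.7
clock: 9.9
eef_pos: [593.4, 67.5, 70.9]
tcp_rot: [2.718, 1.566, 2.719]
contact_force: [-4.1, 2.8, 7.3]
grip_width: 8.6
```

```bash
python3 -m creep '[{"linear":[0,-0.002,0.0005],"turn":[0,0,0],"grip":0.08},{"linear":[0,-0.002,0.0005],"turn":[0,0,0],"grip":0.08},{"linear":[0,-0.002,0.0005],"turn":[0,0,0],"grip":0.08}]'
python3 -m creep '[{"linear":[0,-0.002,0.0005],"turn":[0,0,0],"grip":0.2},{"linear":[0,-0.002,0.0005],"turn":[0,0,0],"grip":0.35},{"linear":[0,-0.002,0.0005],"turn":[0,0,0],"grip":0.35},{"linear":[0,-0.002,0.0005],"turn":[0,0,0],"grip":0.35},{"linear":[-0.03,-0.002,0.0005],"turn":[0,0,0],"grip":0.35},{"linear":[-0.06,-0.002,0.0005],"turn":[0,0,0],"grip":0.35},{"linear":[-0.1,-0.002,0.0005],"turn":[0,0,0],"grip":0.35},{"linear":[-0.12,-0.002,0.0005],"turn":[0,0,0],"grip":0.35},{"linear":[-0.12,-0.002,0.0005],"turn":[0,0,0],"grip":0.35},{"linear":[-0.12,-0.002,0.0005],"turn":[0,0,0],"grip":0.35}]'
python3 look.py 7
python3 - <<'E'
from h import *
a,_=ctrl.grab_frame("wrist");b,_=ctrl.grab_frame("side");c,_=ctrl.grab_frame("scene")
cv2.imwrite("pics/side7.png",b[:,:,::-1]);cv2.imwrite("pics/scene7.png",c[:,:,::-1])
o=np.zeros((600,800,3),np.uint8)
o[:300,:400]=cv2.resize(a,(400,300));o[:300,400:]=cv2.resize(b[110:260,250:450],(400,300));o[300:,:400]=cv2.resize(c[150:300,260:460],(400,300))
S=rect(ctrl.calibration("side"),b,54,520,670,-20,180,2);o[300:,400:]=S
cv2.imwrite("pics/m7.png",o[:,:,::-1])
E
```

```text
clock: 10.15
eef_pos: [593.9, 65.8, 70.9]
tcp_rot: [2.647, 1.566, 2.648]
contact_force: [-3.7, 3.3, 7.8]
grip_width: 8.7
clock: 10.98
eef_pos: [598.1, 62.6, 192.0]
tcp_rot: [-0.05, 1.568, -0.05]
contact_force: [-0.4, 0.8, -0.7]
grip_width: 30.0
ring-top plane slope [0.057 0.012] z 45.3 4373 plate z 44.5
```

View pics/m7.png

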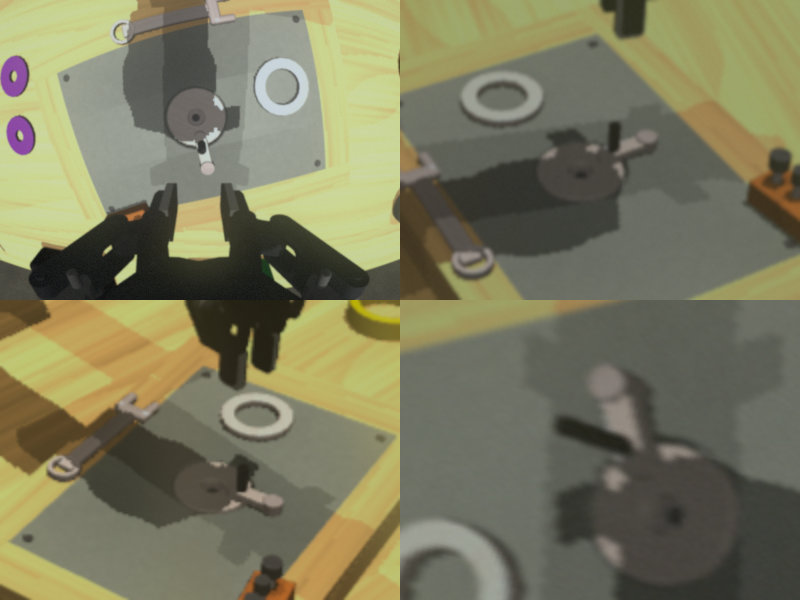

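The arm now points from the pivot to the recess centre, over the ring's edge. The other ring, spanner and stand look unmoved. Next comes a numeric check of the peg, using side peg top (357.5,172) and base (357,186), and scene peg top (383,230) and base (380.5,244.5), plus any shift of the other objects.

```bash
python3 - <<'E'
from h import *
ex=np.array([np.cos(np.radians(13.4)),np.sin(np.radians(13.4))]);ey=np.array([-ex[1],ex[0]])
pv=np.array([567.1,60])+62*ex
for n,t,b in (("side",(357.5,172),(357,186)),("scene",(383,230),(380.5,244.5))):
    c=ctrl.calibration(n)
    for q,z in ((t,80),(b,54)):
        d=ray(c,[q],z)[0,:2]-pv;print(n,z,(d+pv).round(1),'r',np.hypot(*d).round(1),'angle',np.arctan2(d@ey,-d@ex).round(2))
    A=cv2.imread(f"pics/{n}0.png");B=cv2.imread(f"pics/{n}7.png")
    boxes={'side':dict(big=(276,140,326,178),stand=(420,183,475,232),span=(243,185,300,250)),'scene':dict(big=(366,192,410,224),stand=(370,275,410,325))}[n]
    for k,(x0,y0,x1,y1) in boxes.items():
        f=lambda I:cv2.GaussianBlur(cv2.Canny(cv2.cvtColor(I,cv2.COLOR_BGR2GRAY),60,140),(5,5),0)
        r=cv2.matchTemplate(f(B)[y0-8:y1+8,x0-8:x1+8],f(A)[y0:y1,x0:x1],cv2.TM_CCOEFF_NORMED);m=cv2.minMaxLoc(r);print(k,'px shift',m[3][0]-8,m[3][1]-8,round(m[1],2))
E
```

```text
side 80 [597.5  66.6] r 30.9 angle -0.02
side 54 [596.6  62.8] r 32.9 angle -0.12
big px shift 0 0 0.98
stand px shift 0 0 0.98
span px shift 2 4 0.17
scene 80 [591.9  75.4] r 35.5 angle 0.26
scene 54 [596.5  66.3] r 31.9 angle -0.02
big px shift 0 0 0.86
stand px shift 0 0 0.92
```

```bash
sed -i 's/(P\[...,2\]<60)/(P[...,2]<60)\&(P[...,0]<572)/' look.py; python3 look.py 8; python3 -c "
from cell import ctrl
s=ctrl.observe();print(s['clock'],s['contact_force'].round(1));print(ctrl.sign_off())"
```

```text
ring-top plane slope [0.003 0.   ] z 44.5 2593 plate z 44.5
11.2333 [ 0.6 -0.1 -0.4]
the job is handed in; nothing more can be done
None
```

I slid the small-hole ring about 105 mm across the plate in a light grip until it dropped into the recess. I then took the turn-button by its peg and swung it round to its stop. The job was handed in at 11.2 s; no verdict is reported.

**Last checks:**
- **Ring:** its top is level with the plate (both at z 44.5 mm), with a slope of 0.003. A first plane fit after the swing gave 0.057, because it included the button's arm.
- **Turn-button:** three of four hand-read peg readings put the angle between -0.12 and -0.02 rad. The fourth disagreed at 0.26 rad (peg top in the scene view, which I probably misread against its shadow). The gripper's position while it held the peg against the stop also gave about 0.
- **Large-hole ring and cutter stand:** no pixel shift in either view.
- **Spanner:** the automatic comparison failed because of changed shadows (match score 0.17). It looks unmoved in the pictures, and the gripper never worked near it.
- **Robot:** clear of everything, with contact force near zero.

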